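# Stack the spacer rings on the transfer pump's crank pin

### The job

Rebuild the transfer pump's crank: thread the three loose spacer rings onto its upright pin one at a time, the widest first, then the middle one, then the smallest, each lying flat and fully home before the next. The pin stands off-centre in the pump head, on a spring, so feel for it gently rather than forcing it down, guide each ring all the way down instead of letting it drop, and leave the other things on the bench where they are.

Things in the scene. Friction and masses are not known exactly. Their poses are not given: they have to be found in the camera images.
- pump: transfer pump head bolted to the bench: square dark steel foot 124 mm, round green body 100 mm across, two pipe stubs along its own +y and -y (85 mm out, 10 to 38 mm above the bench). Origin: on the body's centre line at bench level; z up
- disc (a point): centre of the flat aluminium crank disc on the pump, 84 mm across, its face 60 mm above the bench: the seat. From it rises the steel pin, 20 mm diameter, top 58 mm above the disc, 1.5 mm bevel. The pin's axis stands 5 mm from this point, to a side that differs each time (seized crank) and is not read. Undersides of seated rings: 0, 16, 30 mm above the disc
- crank_float (a joint): how far the crank disc and its pin are pushed down together on their spring, m: 0 at rest, stop at 0.0095. Nothing below a 5 N push, then 2.5 N per mm. The rings' weight alone does not move it. Past 0.007 (about 22 N) the pump's seal is damaged
- wide_ring: widest spacer ring, black plastic, 64 mm outside diameter, 22 mm bore, 16 mm thick, 0.10 kg, lying flat on the bench. Origin: centre of its underside, z along its axis. Belongs at the bottom, on the crank disc
- middle_ring: middle spacer ring, brass, 52 mm outside diameter, 22 mm bore, 14 mm thick, 0.15 kg, lying flat on the bench. Origin: centre of its underside, z along its axis. Belongs on the widest ring
- small_ring: smallest spacer ring, blue painted, 40 mm outside diameter, 22 mm bore, 12 mm thick, 0.08 kg, lying flat on the bench. Origin: centre of its underside, z along its axis. Belongs on top, on the middle ring
- wrench: loose open-ended wrench, 170 mm long, bystander lying on the bench; origin at its middle, length along its x
- brush: loose paint brush, 200 mm long, bystander lying on the bench; origin at its middle, length along its x
- pump_cover: loose green domed pump cover, 96 mm across, 48 mm high, bystander; origin at the centre of its underside
- paint_tin: loose full paint tin, 80 mm across, 75 mm high, bystander; origin at the centre of its underside
- grease_jar: loose jar with yellow lid, 60 mm across, 65 mm high, bystander; origin at the centre of its underside

How it is judged:
By the outcome, as a careful person would: the job done as asked, in the order asked, and still so for the second after the job is handed in, with the robot touching nothing.
It also fails if it takes over 72 s, if anything falls off the work surface, if the arm or the gripper's body presses on something with over 40 N, if the wrist force passes 120 N, or if a joint passes its speed limit or range.

### The arm

A 6-joint arm with a two-finger parallel gripper is mounted at the origin on the work surface. World frame = base frame: x ahead of the robot, y to its left, z up, the work surface at z = 0. Lengths are in m, angles in rad, forces in N, time in s.
With the tool pointing down it reaches from about 0.25 to 0.8 m from the base axis. Payload 3.9 kg.
Tool frame: the origin (TCP) lies on the centre line of the jaws, within the pads' length; the fingertips stand arm.finger_overhang ahead of it and the grasp point (between the pads) lies 2 mm behind it (arm.finger_overhang is the distance from the TCP to the fingertips, in m); z points along the fingers, y is the direction in which the jaws open and shut (so a half turn about z gives the same grasp; the last joint's range is limited). The gripper opens to 85 mm and grips with 20 to 120 N. Pads are 22 mm wide; open, the fingers measure 114 mm over their backs; the gripper's body (76 mm by 85 mm) begins 54 mm behind the grasp point. The pads swing forward as they close: fully open they stand 13 mm farther back than shut.
Start: joints at [1.117, 0.26, -0.138, 1.173, 0, 1.571], TCP at [0.23, 0.472, 0.248] pointing down, gripper open.
Joint ranges: [-2.78, 2.78], [-0.83, 1.72], [-1.28, 1.37], [-1.9, 2.12], [-1.57, 1.48], [-3.14, 3.14]. Speed limits (rad/s): [2.57, 2.57, 3.14, 3.14, 3.14, 3.14].

### API

Orientations are given as a rotation vector (axis times angle).
In Python, from station import arm gives the robot as it stands.
- The arm moves only by the tool play_rows, never from a script. Its argument "series" is a list of rows, each a list of 3 entries, a list of its own where there are three numbers: the shift along the tool's x, y, z in mm, then the turn, a rotation vector about the tool's x, y, z in degrees, then the finger opening in mm, from 0 to 85.4. A call has 1 to 12 rows; each row is the pose to reach, as a shift and turn from the pose commanded when the call began, along the tool's axes at that moment; what a row does not reach only later rows make up. A row lasts 1/10 s, in which the tool goes at most 50 mm and 8.59 degrees, less where a joint would pass 70% of its speed; a pose out of reach is approached as far as the arm can. A call with a gripper value outside its range is refused whole. The fingers move at their own pace and stop on an object; "squeeze" is the grip in N (left out, the last holds). Time passes only in rows, so rows that repeat a pose let the fingers close. It gives the time, the measured TCP pose, the force and the opening at its end, in the units of the state.
- arm.observe(): the state, without advancing time (a new reading comes with each control period).
- arm.get_image(name): name is "scene" or "side" or "wrist"; returns a dict with "pixels" (384x512x3 uint8, red, green, blue), "range_z" (384x512 float32, m along the optical axis (not along the pixel's ray), 0 where there is no reading), "fov_y" (degrees; the focal length in pixels is half the picture's height over the tangent of half this angle, whatever the lens; pixels are square), "cx", "cy" (the principal point, pixels), "D" ([k1, k2, p1, p2, k3] as OpenCV has them; the pictures are not rectified), "xyz" and "attitude" of the camera in the world. Camera axes: x right, y up, looking along -z (the intrinsics and any distortion apply to the point x, -y, -z); pixel columns grow to the right and rows downward; lengths in m; the calibration is good to about 2 mm. A picture is of the moment at which its call begins.
- arm.close_job(): hands the job in, once; it reports no verdict.
The state is a dict: "clock": time; "q": joint angles; "qd": joint speeds; "joint_efforts": joint torques, N m; "ee_pos": TCP position; "tcp_rot": TCP orientation; "wrist_force": force on the tool from outside, world axes, zero at the start; "moment": the same for the moment, N m; "width": opening from 0.0 (shut) to 1.0 (fully open).
Only numpy, scipy, OpenCV 4.12 (cv2) and the standard library are available. Lean on these libraries where they do the work, as an engineer would, in place of code of your own. Each camera call takes 0.05 s, during which the arm holds its last target.

## Working session

There is one attempt and no reset: what is moved stays moved. The work goes in short steps, Python scripts to look and compute and a tool call to move; the robot and the scene stay as the last step left them, time stands still between calls to the robot, and variables do not carry over. Pictures are saved under pics/ and viewed, and the job is handed in when it is done.

Besides the shell and the picture viewer there is one more tool, called after "Request:" by a JSON object that holds its "api" and its "payload". play_rows: Moves the arm, as the interface text tells. Its arguments: {"type":"object","properties":{"series":{"type":"array","items":{"type":"array"}},"squeeze":{"type":"number"}},"required":["series"]}

```bash
ls; mkdir -p pics; python3 - <<'E'
from station import arm
import cv2,numpy as np
print(arm.observe(), arm.finger_overhang)
for n in ["scene","side","wrist"]:
    im=arm.get_image(n)
    cv2.imwrite(f"pics/{n}0.png",im["pixels"][:,:,::-1])
    print(n,{k:v for k,v in im.items() if k not in("pixels","range_z")}, (im["range_z"]>0).mean())
    np.savez(f"{n}0.npz",**im)
E
```

```text
pics
{'clock': 0.0, 'q': array([ 1.11699761e+00,  2.60700713e-01, -1.39378292e-01,  1.17269255e+00,
        1.14466029e-05,  1.57078798e+00]), 'qd': array([-0.00047875,  0.00091261, -0.0001296 , -0.00158063,  0.00057812,
       -0.00067935]), 'joint_efforts': array([ 4.85705477e-04, -4.05680180e+01,  2.53920239e+01,  1.88127748e-02,
       -1.15211947e-06, -7.16976047e-06]), 'ee_pos': array([0.22986377, 0.47128281, 0.24745262]), 'tcp_rot': array([-7.06609095e-01, -3.06062691e+00,  3.01866807e-03]), 'wrist_force': array([ 0.56969316, -0.2123008 ,  0.21835029]), 'moment': array([-0.01564181,  0.02948802,  0.00917722]), 'width': 1.0011759617826101} 0.017
scene {'fov_y': 56.04156260020559, 'cx': 250.77510091473704, 'cy': 194.0615666921133, 'D': array([-0.00804171,  0.        ,  0.        ,  0.        ,  0.        ]), 'xyz': array([ 1.51439309, -0.14846398,  0.73909365]), 'attitude': array([0.77356803, 0.66817247, 1.28310377])} 0.9710540771484375
side {'fov_y': 56.73347991745178, 'cx': 252.3186370742152, 'cy': 191.3646780858912, 'D': array([-0.10374541,  0.        ,  0.        ,  0.        ,  0.        ]), 'xyz': array([ 0.08467215, -0.68898179,  0.57806245]), 'attitude': array([ 0.99667078, -0.34906904, -0.57630806])} 0.9959513346354166
wrist {'fov_y': 69.40137668724472, 'cx': 256.6596846448051, 'cy': 192.88177032568268, 'D': array([0.0149914, 0.       , 0.       , 0.       , 0.       ]), 'xyz': array([0.16037216, 0.50713423, 0.37479705]), 'attitude': array([-0.28275441, -0.17432202,  1.10810235])} 0.995880126953125
```

View pics/scene0.png

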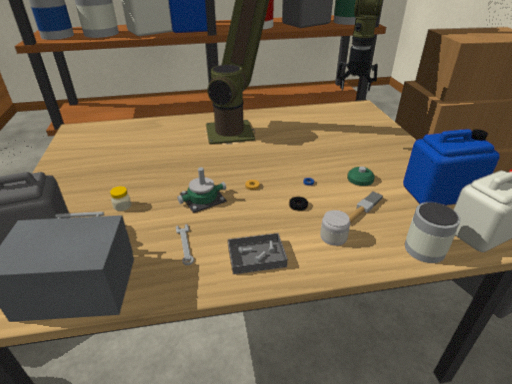

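View pics/side0.png

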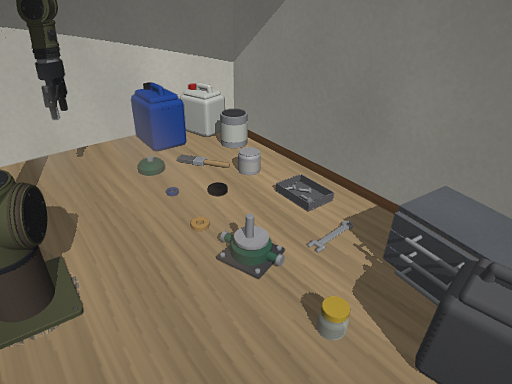

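View pics/wrist0.png

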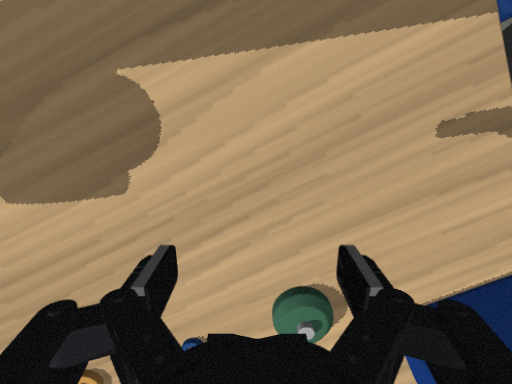

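The scene view shows the pump at (202,188), brass ring at (253,185), black ring at (298,204), blue ring at (309,182). The side view shows the same objects at (250,240), (200,223), (217,188) and (172,191). The wrist view shows only the cover between the fingers and the edges of the blue and brass rings at the bottom. Next I'll localise them.

```bash
cat > h.py <<'E'
import numpy as np,cv2
from scipy.spatial.transform import Rotation as R
def K(im):
    f=192/np.tan(np.radians(im["fov_y"])/2); return np.array([[f,0,im["cx"]],[0,f,im["cy"]],[0,0,1.]])
def rays(im,uv):
    n=cv2.undistortPoints(np.asarray(uv,float).reshape(-1,1,2),K(im),np.asarray(im["D"],float)).reshape(-1,2)
    return np.c_[n[:,0],-n[:,1],-np.ones(len(n))]
def plane(im,uv,z):
    d=rays(im,uv)@R.from_rotvec(im["attitude"]).as_matrix().T
    o=np.asarray(im["xyz"]); t=(z-o[2])/d[:,2]; return o+d*t[:,None]
def cloud(im):
    h,w=im["range_z"].shape; v,u=np.mgrid[:h,:w]
    uv=np.c_[u.ravel(),v.ravel()]; 
    p=rays(im,uv)*im["range_z"].ravel()[:,None]
    return (p@R.from_rotvec(im["attitude"]).as_matrix().T+np.asarray(im["xyz"])).reshape(h,w,3)
def proj(im,P):
    c=(np.atleast_2d(P)-np.asarray(im["xyz"]))@R.from_rotvec(im["attitude"]).as_matrix()
    c=c*np.array([1,-1,-1]); return cv2.projectPoints(c,np.zeros(3),np.zeros(3),K(im),np.asarray(im["D"],float))[0].reshape(-1,2)
def circ(P):
    A=np.c_[2*P[:,:2],np.ones(len(P))]; s=np.linalg.lstsq(A,(P[:,:2]**2).sum(1),rcond=None)[0]
    return s[:2],np.sqrt(s[2]+s[:2]@s[:2])
def load(n): return dict(np.load(n,allow_pickle=True))
E
python3 - <<'E'
from h import *
for n,pts in (("scene",dict(pump=(202,188),brass=(253,185),black=(298,204),blue=(309,182))),("side",dict(pump=(250,240),brass=(200,223),black=(217,188),blue=(172,191)))):
    im=load(n+"0.npz"); C=cloud(im); 
    for k,(u,v) in pts.items():
        W=C[v-25:v+25,u-25:u+25].reshape(-1,3)
        # same neighbourhood: above bench
        zr={'pump':(0.05,0.2),'brass':(.008,.03),'black':(.008,.03),'blue':(.006,.03)}[k]
        hsv=cv2.cvtColor(im["pixels"],cv2.COLOR_RGB2HSV)[v-25:v+25,u-25:u+25].reshape(-1,3)
        m=(W[:,2]>zr[0])&(W[:,2]<zr[1])&(np.linalg.norm(W-plane(im,[(u,v)],.01),axis=1)<.045 if k!='pump' else True)
        Q=W[m]; print(n,k,m.sum(),Q.min(0).round(4),Q.max(0).round(4),((Q.min(0)+Q.max(0))/2).round(4))
        if k=='pump':
            P=Q[Q[:,2]>.075]; print('  pin',P.min(0).round(4),P.max(0).round(4),P.mean(0).round(4))
E
```

```text
scene pump 373 [ 0.4551 -0.1934  0.0501] [ 0.539  -0.1122  0.1186] [ 0.497  -0.1528  0.0844]
  pin [ 0.4875 -0.1594  0.0753] [ 0.5039 -0.1405  0.1186] [ 0.4965 -0.1498  0.0993]
scene brass 85 [0.4275 0.002  0.0081] [0.4805 0.0502 0.0158] [0.454  0.0261 0.0119]
scene black 180 [0.5631 0.128  0.008 ] [0.6292 0.19   0.0171] [0.5962 0.159  0.0126]
scene blue 49 [0.4506 0.2129 0.006 ] [0.4926 0.2506 0.0135] [0.4716 0.2317 0.0098]
side pump 780 [ 0.4526 -0.1974  0.0502] [ 0.5364 -0.1115  0.1186] [ 0.4945 -0.1544  0.0844]
  pin [ 0.4799 -0.1616  0.0757] [ 0.4979 -0.1435  0.1186] [ 0.4874 -0.1559  0.0999]
side brass 162 [0.428  0.0013 0.008 ] [0.4796 0.0532 0.0157] [0.4538 0.0273 0.0119]
side black 178 [0.5619 0.1257 0.008 ] [0.624  0.1867 0.0179] [0.593  0.1562 0.013 ]
side blue 65 [0.4496 0.2131 0.0063] [0.4893 0.2516 0.0143] [0.4694 0.2324 0.0103]
```

```bash
cat >> h.py <<'E'
def shift(obs,target,yaw=None):
    """tool-frame shift (mm) and turn (deg) to reach world target with tool down, tool x heading yaw(deg)"""
    T=R.from_rotvec(obs["tcp_rot"]); s=T.inv().apply(np.asarray(target)-obs["ee_pos"])*1000
    M=T.as_matrix(); cur=np.degrees(np.arctan2(M[1,0],M[0,0]))
    if yaw is None: yaw=cur
    c,n=np.cos(np.radians(yaw)),np.sin(np.radians(yaw))
    G=np.array([[c,n,0],[n,-c,0],[0,0,-1.]])
    return s.round(1),np.degrees((T.inv()*R.from_matrix(G)).as_rotvec()).round(2),round(cur,1)
E
python3 - <<'E'
from h import *
from station import arm
o=arm.observe(); T=R.from_rotvec(o["tcp_rot"]); print(T.as_matrix().round(3))
im=load("wrist0.npz"); M=R.from_rotvec(im["attitude"]).as_matrix(); print("cam in tool",T.inv().apply(im["xyz"]-o["ee_pos"]).round(4)); print((T.inv().as_matrix()@M).round(3))
print("tcp px",proj(im,o["ee_pos"]))
print("wrench/tin etc:")
im=load("side0.npz");C=cloud(im);m=(C[:,:,2]>.005)&(C[:,:,2]<.2)&(C[:,:,0]>.2)&(C[:,:,0]<.85)&(abs(C[:,:,1])<.6)
n,L=cv2.connectedComponents(m.astype(np.uint8))
for i in range(1,n):
    Q=C[L==i]
    if len(Q)>30: print(len(Q),Q.min(0).round(3),Q.max(0).round(3))
for t in ((.594,.157,.2),(.454,.027,.2),(.47,.232,.2)): print(shift(o,t,0))
E
```

```text
[[-0.899  0.438 -0.001]
 [ 0.438  0.899 -0.001]
 [-0.    -0.001 -1.   ]]
cam in tool [ 0.0782  0.0014 -0.1272]
[[ 0.     0.951  0.31 ]
 [ 1.    -0.001  0.   ]
 [ 0.     0.31  -0.951]]
tcp px [[254.01898293 259.6123611 ]]
wrench/tin etc:
652 [0.778 0.558 0.006] [0.85  0.6   0.185]
1816 [0.544 0.542 0.005] [0.691 0.6   0.2  ]
633 [0.804 0.4   0.006] [0.85  0.503 0.137]
563 [0.722 0.176 0.005] [0.799 0.255 0.077]
330 [0.583 0.271 0.005] [0.72  0.446 0.022]
389 [0.434 0.377 0.005] [0.525 0.462 0.049]
625 [ 0.743 -0.099  0.005] [0.849 0.055 0.031]
197 [0.562 0.125 0.005] [0.624 0.187 0.018]
74 [0.45  0.213 0.005] [0.489 0.252 0.014]
39 [ 0.799 -0.031  0.007] [0.83  0.002 0.02 ]
9927 [ 0.532 -0.6    0.007] [ 0.85  -0.363  0.2  ]
2320 [ 0.417 -0.239  0.005] [ 0.571 -0.075  0.119]
194 [ 0.427 -0.     0.005] [0.48  0.053 0.016]
222 [ 0.63  -0.245  0.005] [ 0.799 -0.199  0.009]
1155 [ 0.458 -0.456  0.005] [ 0.515 -0.397  0.068]
(array([-465.1, -122.9,   47.8]), array([-2.00e-02,  1.20e-01,  1.54e+02]), np.float64(154.0))
(array([-396.2, -301.2,   48.1]), array([-2.00e-02,  1.20e-01,  1.54e+02]), np.float64(154.0))
(array([-320.7, -109.9,   47.8]), array([-2.00e-02,  1.20e-01,  1.54e+02]), np.float64(154.0))
```

```bash
python3 - <<'E'
from h import *
from station import arm
o=arm.observe()
for t in ((.594,.157,.17),(.496,-.153,.25)): print(shift(o,t,180))
E
```

```text
(array([-465.1, -122.9,   77.8]), array([-8.0e-02, -2.0e-02, -2.6e+01]), np.float64(154.0))
(array([-512.9, -444.6,   -1.7]), array([-8.0e-02, -2.0e-02, -2.6e+01]), np.float64(154.0))
```

Request:
{"api": "play_rows", "payload": {"series": [[[-50,-13,0],[0,0,-8],85],[[-95,-25,5],[0,0,-16],85],[[-140,-37,15],[0,0,-24],85],[[-185,-49,25],[0,0,-26],85],[[-230,-61,35],[0,0,-26],85],[[-280,-74,45],[0,0,-26],85],[[-330,-87,55],[0,0,-26],85],[[-380,-100,65],[0,0,-26],85],[[-425,-112,75],[0,0,-26],85],[[-465,-123,78],[0,0,-26],85],[[-465,-123,78],[0,0,-26],85],[[-465,-123,78],[0,0,-26],85]]}}

```text
clock: 1.35
ee_pos: [0.5944, 0.1563, 0.1693]
tcp_rot: [-0.004, -3.14, 0.0]
wrist_force: [-0.9, -0.2, -0.5]
width: 0.997
```

```bash
cat > look.py <<'E'
import sys
from h import *
from station import arm
o=arm.observe(); print({k:np.round(o[k],4) for k in("clock","q","ee_pos","tcp_rot","wrist_force","moment","width")})
n,c=sys.argv[1:3]
im=arm.get_image(c); np.savez(n+".npz",**im); cv2.imwrite(f"pics/{n}.png",im["pixels"][:,:,::-1])
E
python3 look.py w1 wrist
```

```text
{'clock': np.float64(1.35), 'q': array([ 2.5690e-01,  4.5380e-01, -5.3200e-02,  1.0655e+00,  4.0000e-04,
        2.5950e-01]), 'ee_pos': array([0.5944, 0.1563, 0.1693]), 'tcp_rot': array([-4.1000e-03, -3.1398e+00,  2.0000e-04]), 'wrist_force': array([-0.8645, -0.1874, -0.5168]), 'moment': array([-0.0019,  0.0212,  0.0398]), 'width': np.float64(0.9972)}
```

View pics/w1.png

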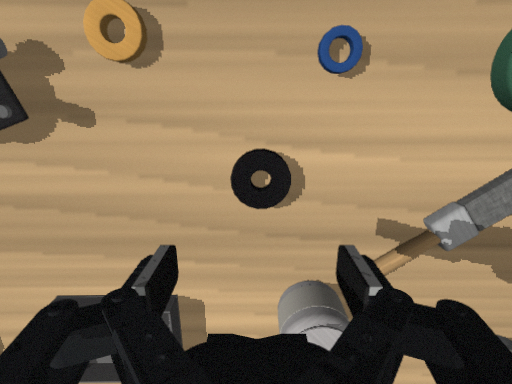

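The wrist view shows the black ring at (262,179), between and ahead of the open fingers. The blue ring is at (341,49) and the brass ring at (113,30). The tin is at (313,312), well clear of the fingers.

```bash
cat >> h.py <<'E'
def ringfit(im,lo,hi,z):
    hsv=cv2.cvtColor(im["pixels"],cv2.COLOR_RGB2HSV)
    m=cv2.inRange(hsv,np.array(lo),np.array(hi))
    return m
def outer(im,m,uv,z,maxr=.045):
    """contour of the blob containing/near uv -> points on plane z, circle fit"""
    cs,_=cv2.findContours(m,cv2.RETR_CCOMP,cv2.CHAIN_APPROX_NONE)
    out=[]
    for c in cs:
        if len(c)<15: continue
        P=plane(im,c.reshape(-1,2),z); ce,r=circ(P)
        if np.linalg.norm(ce-plane(im,[uv],z)[0,:2])<.02 and r<maxr: out.append((len(c),ce.round(4),round(r,4)))
    return out
E
python3 - <<'E'
from h import *
from station import arm
im=load("w1.npz")
for nm,lo,hi,uv,z in (("wide",(0,0,0),(180,255,50),(262,179),.016),("mid",(10,130,120),(30,255,255),(113,30),.014),("small",(100,130,60),(130,255,255),(341,49),.012)):
    m=ringfit(im,lo,hi,z); print(nm,outer(im,m,uv,z), outer(im,m,uv,z*.5))
C=cloud(im)
for nm,uv,a,b in (("wide",(262,179),.014,.02),("mid",(113,30),.012,.018),("small",(341,49),.010,.016)):
    d=np.linalg.norm(C[:,:,:2]-plane(im,[uv],.01)[0,:2],axis=2)
    m=((C[:,:,2]>a)&(C[:,:,2]<b)&(d<.05)).astype(np.uint8)*255
    print(nm,np.median(C[m>0][:,2]),outer(im,m,uv,(a+b)/2-.001))
print(shift(arm.observe(),(.594,.157,.02),180))
E
```

```text
wide [(167, array([0.5932, 0.1611]), np.float64(0.031)), (56, array([0.5922, 0.1611]), np.float64(0.0106))] [(167, array([0.5954, 0.1612]), np.float64(0.0319)), (56, array([0.5944, 0.1612]), np.float64(0.0109))]
mid [(174, array([0.4549, 0.0285]), np.float64(0.0247)), (79, array([0.4542, 0.0285]), np.float64(0.0116))] [(174, array([0.4534, 0.0253]), np.float64(0.0253)), (79, array([0.4526, 0.0253]), np.float64(0.0119))]
small [(127, array([0.4707, 0.2338]), np.float64(0.0192)), (76, array([0.4707, 0.2332]), np.float64(0.0111))] [(127, array([0.4697, 0.2354]), np.float64(0.0196)), (76, array([0.4697, 0.2349]), np.float64(0.0113))]
wide 0.017438635191574875 [(167, array([0.5935, 0.1608]), np.float64(0.0313)), (60, array([0.5934, 0.1608]), np.float64(0.0113))]
mid 0.015494436217461605 [(180, array([0.4549, 0.029 ]), np.float64(0.0251)), (74, array([0.4547, 0.0296]), np.float64(0.0107))]
small 0.013455976611168596 [(131, array([0.4706, 0.2342]), np.float64(0.0196)), (73, array([0.4707, 0.2344]), np.float64(0.0112))]
(array([ -0.6,  -0.2, 149.7]), array([ 0.  , -0.1 , -0.05]), np.float64(180.0))
```

```bash
python3 - <<'E'
from h import *
from station import arm
im=load("w1.npz"); C=cloud(im); o=arm.observe(); P=R.from_rotvec(o["tcp_rot"]).inv().apply(C.reshape(-1,3)-o["ee_pos"])*1000
P=P.reshape(C.shape)
for s in (-1,1):
    m=(abs(P[:,:,0])<25)&(P[:,:,1]*s>25)&(P[:,:,1]*s<70)&(P[:,:,2]<60); Q=P[m]; Q=Q[np.argsort(Q[:,2])]
    print(len(Q),np.percentile(Q,[1,50,99],axis=0).round(1).tolist(),Q[-5:].round(1).tolist())
E
```

```text
13108 [[-12.8, -69.4, -76.4], [8.6, -53.0, -53.6], [15.1, -25.6, -2.2]] [[-4.6, -42.7, 2.4], [0.2, -42.8, 2.5], [4.8, -43.0, 2.8], [1.6, -42.9, 3.2], [0.8, -43.1, 3.5]]
13087 [[-13.0, 25.6, -76.2], [8.4, 52.9, -53.4], [15.0, 69.4, -2.4]] [[-4.6, 42.0, 2.2], [0.2, 42.2, 2.3], [-4.1, 42.1, 2.5], [1.1, 42.2, 2.9], [1.7, 42.2, 2.9]]
```

Request:
{"api": "play_rows", "payload": {"series": [[[0,3,45],[0,0,0],85],[[0,3,90],[0,0,0],85],[[0,3,125],[0,0,0],85],[[0,3,145],[0,0,0],85],[[0,3,154],[0,0,0],80],[[0,3,154],[0,0,0],70],[[0,3,154],[0,0,0],64],[[0,3,154],[0,0,0],58],[[0,3,154],[0,0,0],58],[[0,3,154],[0,0,0],58],[[0,3,154],[0,0,0],58]], "squeeze": 30}}

```text
clock: 2.5
ee_pos: [0.5953, 0.1611, 0.0182]
tcp_rot: [-0.0, 3.139, 0.003]
wrist_force: [-2.2, 1.2, 6.1]
width: 0.727
```

```bash
python3 look.py w2 wrist
```

```text
{'clock': np.float64(2.5), 'q': array([ 0.2639,  0.5864, -0.258 ,  0.7234,  0.0009,  0.2638]), 'ee_pos': array([0.5953, 0.1611, 0.0182]), 'tcp_rot': array([-2.0000e-04,  3.1389e+00,  2.6000e-03]), 'wrist_force': array([-2.2234,  1.2037,  6.1158]), 'moment': array([ 0.0965,  0.3186, -0.0074]), 'width': np.float64(0.7271)}
```

View pics/w2.png

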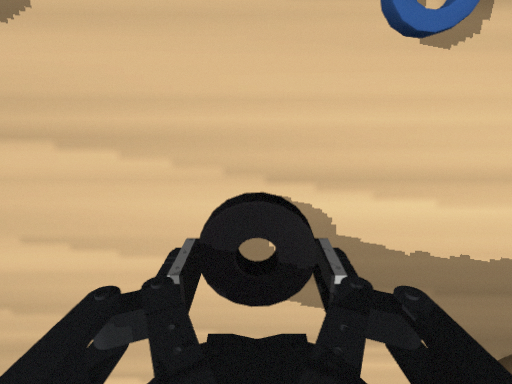

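The ring is held between the pads, its bore centred at (257,249).

Request:
{"api": "play_rows", "payload": {"series": [[[0,0,-5],[0,0,0],58],[[0,0,-20],[0,0,0],58],[[0,0,-50],[0,0,0],58],[[0,0,-95],[0,0,0],58],[[0,0,-140],[0,0,0],58],[[0,0,-180],[0,0,0],58],[[0,0,-185],[0,0,0],58],[[0,0,-185],[0,0,0],58],[[0,0,-185],[0,0,0],58]]}}

```text
clock: 3.45
ee_pos: [0.5933, 0.1601, 0.1999]
tcp_rot: [-0.0, -3.139, 0.001]
wrist_force: [0.0, 0.7, -1.2]
width: 0.722
```

```bash
python3 look.py w3 wrist; python3 - <<'E'
from h import *
from station import arm
im=load("w3.npz"); C=cloud(im); o=arm.observe(); T=R.from_rotvec(o["tcp_rot"])
P=T.inv().apply(C.reshape(-1,3)-o["ee_pos"]).reshape(C.shape)*1000
m=(np.hypot(P[:,:,0],P[:,:,1])<28)&(P[:,:,2]>-25)&(P[:,:,2]<30)
Q=P[m]; print(np.percentile(Q,[2,25,50,75,98],axis=0).round(1))
zt=np.percentile(Q[:,2],30)
print(shift(o,(.496,-.153,.23),180))
E
```

```text
{'clock': np.float64(3.45), 'q': array([ 2.6360e-01,  4.3710e-01,  1.5000e-03,  1.1376e+00, -1.0000e-04,
        2.6380e-01]), 'ee_pos': array([0.5933, 0.1601, 0.1999]), 'tcp_rot': array([-2.0000e-04, -3.1394e+00,  1.1000e-03]), 'wrist_force': array([ 0.0385,  0.6543, -1.2085]), 'moment': array([ 0.0644, -0.0576, -0.0565]), 'width': np.float64(0.7222)}
[[-24.9 -25.2  -1.2]
 [-11.2 -12.2  -0.4]
 [ -0.7  -0.1   0. ]
 [ 13.6  12.3   0.5]
 [ 25.6  25.2  10.6]]
(array([  97. , -313. ,  -30.1]), array([-0.06, -0.21, -0.01]), np.float64(180.0))
```

View pics/w3.png

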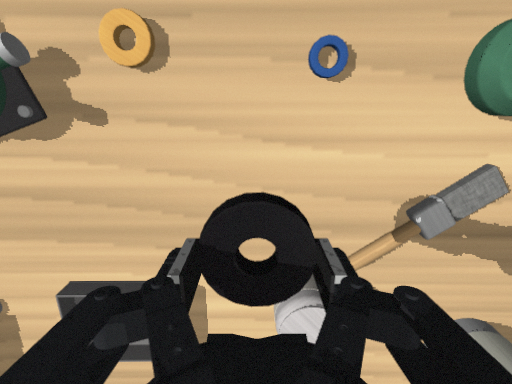

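Ring held level, its bore at (257,249); the top face lies at the TCP plane. I'm carrying it to a view offset from the pump so the pin is visible.

Request:
{"api": "play_rows", "payload": {"series": [[[5,-30,0],[0,0,0],58],[[13,-75,0],[0,0,0],58],[[21,-120,0],[0,0,0],58],[[29,-165,0],[0,0,0],58],[[37,-210,0],[0,0,0],58],[[45,-255,3],[0,0,0],58],[[52,-295,7],[0,0,0],58],[[53,-313,10],[0,0,0],58],[[53,-313,10],[0,0,0],58],[[53,-313,10],[0,0,0],58],[[53,-313,10],[0,0,0],58]]}}

```text
clock: 4.6
ee_pos: [0.5407, -0.1515, 0.1904]
tcp_rot: [0.002, -3.14, -0.001]
wrist_force: [-0.1, 0.6, -1.2]
width: 0.727
```

```bash
python3 look.py w4 wrist
```

```text
{'clock': np.float64(4.6), 'q': array([-2.7340e-01,  3.5310e-01, -1.5750e-01,  1.0622e+00,  4.0000e-04,
       -2.7440e-01]), 'ee_pos': array([ 0.5407, -0.1515,  0.1904]), 'tcp_rot': array([ 1.6000e-03, -3.1398e+00, -1.5000e-03]), 'wrist_force': array([-0.0988,  0.5969, -1.1875]), 'moment': array([-0.0079, -0.0276, -0.0214]), 'width': np.float64(0.7268)}
```

View pics/w4.png

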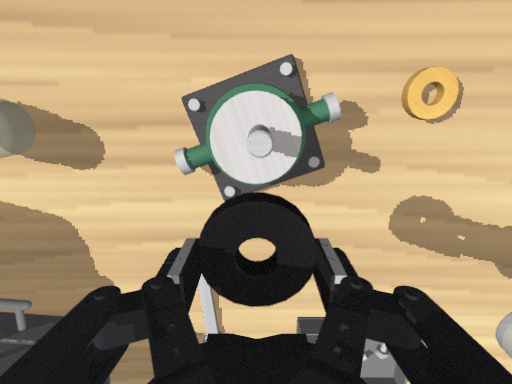

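Pin top sits at about (260,143) on the pale disc centred near (255,134), and the held ring's bore is at (257,250).

```bash
cat > rel.py <<'E'
import sys
from h import *
from station import arm
def meas(im,o,topz=0.0,pinlo=.112,dark=60,ring=True):
    C=cloud(im); T=R.from_rotvec(o["tcp_rot"]); P=T.inv().apply(C.reshape(-1,3)-o["ee_pos"]).reshape(C.shape)*1000
    m=((C[:,:,2]>pinlo)&(C[:,:,2]<.125)&(np.hypot(C[:,:,0]-.49,C[:,:,1]+.153)<.03)).astype(np.uint8)*255
    cs,_=cv2.findContours(m,cv2.RETR_EXTERNAL,cv2.CHAIN_APPROX_NONE); c=max(cs,key=cv2.contourArea)
    zt=np.median(C[m>0][:,2]); pc,pr=circ(plane(im,c.reshape(-1,2),.118)); print("pin top z",zt.round(4),"ctr",pc.round(4),"r",pr.round(4),"px",c.reshape(-1,2).mean(0).round(1))
    # disc
    m=((abs(C[:,:,2]-.0605)<.004)&(np.hypot(C[:,:,0]-.49,C[:,:,1]+.153)<.06)).astype(np.uint8)*255
    cs,_=cv2.findContours(m,cv2.RETR_EXTERNAL,cv2.CHAIN_APPROX_NONE); c=max(cs,key=cv2.contourArea)
    q=cv2.convexHull(c); dc,dr=circ(plane(im,q.reshape(-1,2),.060)); print("disc",dc.round(4),dr.round(4),"pin-disc mm",((pc-dc)*1000).round(1))
    if not ring: return
    # ring top face: depth near tool plane
    h=np.hypot(P[:,:,0],P[:,:,1])
    m=((abs(P[:,:,2]-topz)<2)&(h<40)&(im["pixels"].max(2)<dark)).astype(np.uint8)*255
    m=((abs(P[:,:,2]-topz)<2)&(h<27)).astype(np.uint8)*255
    cs,_=cv2.findContours(m,cv2.RETR_CCOMP,cv2.CHAIN_APPROX_NONE)
    for c in cs:
        if len(c)<40: continue
        w=plane(im,c.reshape(-1,2),o["ee_pos"][2]-topz/1000); ce,r=circ(w)
        print("ring contour",len(c),ce.round(4),"r",round(r,4),"in tool",(T.inv().apply(np.r_[ce,0]-np.r_[o["ee_pos"][:2],0])*1000).round(1), "pin-ring mm world",((pc-ce)*1000).round(1))
if __name__=="__main__":
    meas(load(sys.argv[1]+".npz"),arm.observe())
E
python3 rel.py w4
```

```text
pin top z 0.1194 ctr [ 0.4907 -0.1486] r 0.0096 px [259.6 143. ]
disc [ 0.4947 -0.1522] 0.042 pin-disc mm [-4.1  3.6]
ring contour 303 [ 0.5405 -0.1513] r 0.0265 in tool [0.5 0.  0. ] pin-ring mm world [-49.8   2.8]
ring contour 138 [ 0.5391 -0.1508] r 0.0113 in tool [1.9 0.5 0. ] pin-ring mm world [-48.4   2.3]
```

```bash
cat > rel2.py <<'E'
import sys
from h import *
from station import arm
def edge(im,m,z,hull=False,sel=None):
    cs,_=cv2.findContours(m,cv2.RETR_EXTERNAL,cv2.CHAIN_APPROX_NONE); c=max(cs,key=cv2.contourArea)
    w=plane(im,c.reshape(-1,2),z); return w
def run(im,o,pin=(.49,-.149),pinz=.118,rr=.032,topz=0):
    C=cloud(im); T=R.from_rotvec(o["tcp_rot"]); P=T.inv().apply(C.reshape(-1,3)-o["ee_pos"]).reshape(C.shape)*1000
    near=np.hypot(C[:,:,0]-pin[0],C[:,:,1]-pin[1])<.02
    zt=np.percentile(C[near][:,2],[90,98]); zz=np.median(C[near&(C[:,:,2]>.11)][:,2])
    w=edge(im,((abs(C[:,:,2]-zz)<.0015)&near).astype(np.uint8)*255,pinz)
    pc,pr=circ(w); print("pin",pc.round(4),pr.round(4),"z",zz.round(4))
    h=np.hypot(P[:,:,0],P[:,:,1]); face=h<rr*1000+4
    tz=np.median(P[:,:,2][(h>13)&(h<20)]); print("face tool z",tz.round(2))
    f=(abs(P[:,:,2]-tz)<1.0)
    inner=((~f)&(h<16)).astype(np.uint8)*255
    w=edge(im,inner,o["ee_pos"][2]-tz/1000); bc,br=circ(w)
    tl=lambda c:(T.inv().apply(np.r_[c-o["ee_pos"][:2],0])*1000)[:2].round(1)
    print("bore tool",tl(bc),br.round(4),"move needed (tool mm): ",(tl(pc)-tl(bc)).round(1))
    out=(f&(h<rr*1000+6)).astype(np.uint8)*255
    w=edge(im,out,o["ee_pos"][2]-tz/1000); wt=T.inv().apply(np.c_[w[:,:2]-o["ee_pos"][:2],np.zeros(len(w))])
    k=abs(wt[:,0])>.6*rr
    oc,orr=circ(w[k]); print("outer tool",tl(oc),orr.round(4),"move needed:",(tl(pc)-tl(oc)).round(1),"n",k.sum())
if __name__=="__main__": run(load(sys.argv[1]+".npz"),arm.observe(),rr=float(sys.argv[2]))
E
python3 rel2.py w4 .032
```

```text
pin [ 0.491  -0.1486] 0.0092 z 0.1198
face tool z 0.45
bore tool [-68.4  -0.2] 0.0254 move needed (tool mm):  [118.4   3. ]
outer tool [1.2 0.6] 0.0307 move needed: [48.8  2.2] n 265
```

Request:
{"api": "play_rows", "payload": {"series": [[[15,1,0],[0,0,0],58],[[35,2,10],[0,0,0],58],[[49,2,25],[0,0,0],58],[[49,2,40],[0,0,0],58],[[49,2,47],[0,0,0],58],[[49,2,47],[0,0,0],58],[[49,2,47],[0,0,0],58]]}}

```text
clock: 5.35
ee_pos: [0.4929, -0.1502, 0.1447]
tcp_rot: [-0.001, 3.141, -0.0]
wrist_force: [0.6, -0.5, -0.7]
width: 0.729
```

```bash
python3 look.py s5 side;  python3 look.py w5 wrist; python3 look.py c5 scene; python3 - <<'E'
import cv2,numpy as np
a=cv2.imread("pics/s5.png")[180:300,180:330];b=cv2.imread("pics/c5.png")[130:250,130:280]
cv2.imwrite("pics/m5.png",np.hstack([cv2.resize(x,None,fx=2.6,fy=2.6,interpolation=cv2.INTER_CUBIC) for x in(a,b)]))
E
```

```text
{'clock': np.float64(5.35), 'q': array([-0.2958,  0.3105, -0.351 ,  0.9084,  0.    , -0.2967]), 'ee_pos': array([ 0.4929, -0.1502,  0.1447]), 'tcp_rot': array([-1.4000e-03,  3.1408e+00, -3.0000e-04]), 'wrist_force': array([ 0.6344, -0.4927, -0.6669]), 'moment': array([-0.0067, -0.0568,  0.0266]), 'width': np.float64(0.7292)}
{'clock': np.float64(5.4), 'q': array([-2.960e-01,  3.103e-01, -3.506e-01,  9.085e-01,  1.000e-04,
       -2.968e-01]), 'ee_pos': array([ 0.4931, -0.1504,  0.145 ]), 'tcp_rot': array([-1.2000e-03,  3.1403e+00, -5.0000e-04]), 'wrist_force': array([-0.3145, -0.472 , -0.2279]), 'moment': array([-0.0385,  0.0336,  0.007 ]), 'width': np.float64(0.7314)}
{'clock': np.float64(5.45), 'q': array([-0.2962,  0.3102, -0.3506,  0.9084,  0.    , -0.2968]), 'ee_pos': array([ 0.4932, -0.1505,  0.1451]), 'tcp_rot': array([-9.00e-04,  3.14e+00, -7.00e-04]), 'wrist_force': array([ 0.6581,  0.1921, -0.524 ]), 'moment': array([ 0.0099,  0.0077, -0.0018]), 'width': np.float64(0.7253)}
```

View pics/m5.png

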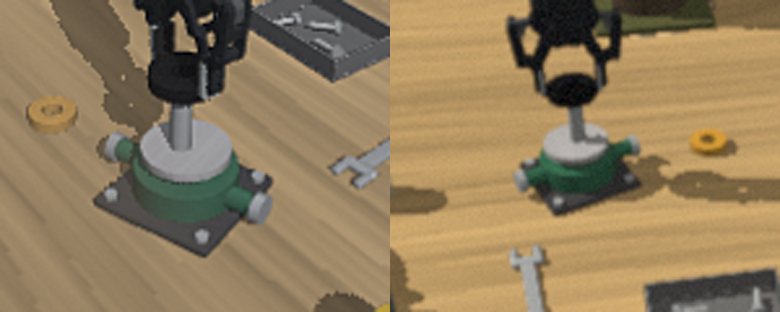

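View pics/w5.png

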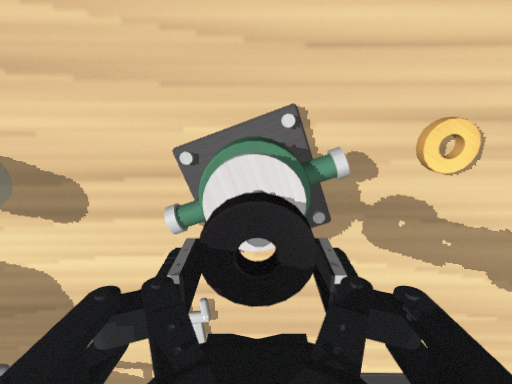

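Side and scene views show the ring hovering over the pin tip. In the wrist view, the pin's pale top shows through the bore at about (257,243).

```bash
python3 - <<'E'
import cv2,numpy as np
from h import *
im=load("w5.npz"); a=im["pixels"][185:310,195:320,::-1]
a=np.clip(a.astype(float)*1.6,0,255).astype(np.uint8)
cv2.imwrite("pics/z5.png",cv2.resize(a,None,fx=4.5,fy=4.5,interpolation=cv2.INTER_NEAREST))
C=cloud(im); z=C[:,:,2]; print((z[232:272:3,236:280:3]*1000).round().astype(int))
E
```

```text
[[144 144 145 144 145 145 143 145 143 144 145 144 145 145 144]
 [145 145 144 144 144 145 145 145 144 145 145 145 144 144 144]
 [144 144 144 143 145 119 120 120 121 144 144 144 146 144 145]
 [144 145 143  62 119 119 120 119 120 120 119 119 144 143 145]
 [145 144  61  62  61 119 119 119 119 120 118  62  61 144 145]
 [144  62  61  62  62  62  62  62  62  62  62  61  62   1 145]
 [144  11   1   2  61  61  61  61  61   1   3   2   1 132 143]
 [141 133   1   1   3   2   1   2   1   2   1   2   1 134 144]
 [142 135 132   1   2   1   2   0   2   2   2   3 133 136 143]
 [143 137 135 131 130   1   1   1   1   2 131 133 135 139 143]
 [143 140 137 134 133 132 131 131 132 132 134 136 138 140 144]
 [144 143 139 140 136 135 135 135 134 136 137 138 140 144 143]
 [145 143 144 141 139 138 138 137 138 138 139 142 143 144 144]
 [145 143 143 142 142 141 141 140 141 141 143 144 144 145 144]]
```

View pics/z5.png

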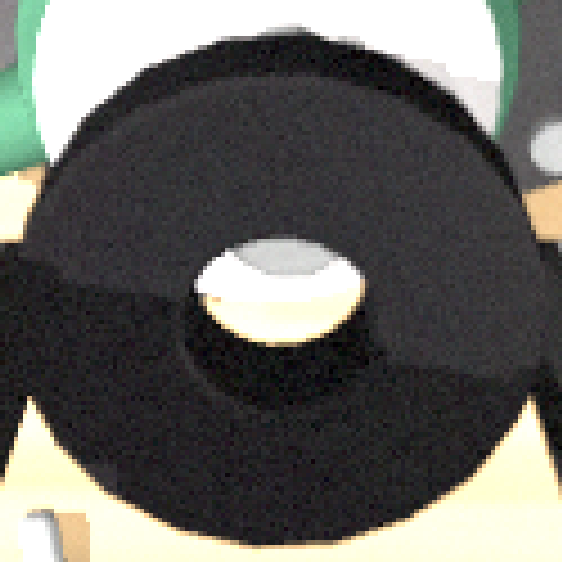

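The zoom shows the pin's lower arc about 1 px right of the bore centre, so it needs about +1 mm in y. The depth-based estimate agrees. I'll correct and descend gently.

Request:
{"api": "play_rows", "payload": {"series": [[[1,1,2],[0,0,0],58],[[1,1,5],[0,0,0],58],[[1,1,8],[0,0,0],58],[[1,1,10],[0,0,0],58],[[1,1,11],[0,0,0],58],[[1,1,12],[0,0,0],58],[[1,1,13],[0,0,0],58],[[1,1,13],[0,0,0],58]]}}

```text
clock: 6.3
ee_pos: [0.4911, -0.1495, 0.1312]
tcp_rot: [-0.0, -3.141, -0.0]
wrist_force: [-0.2, 0.4, -1.5]
width: 0.726
```

```bash
python3 look.py w6 wrist;python3 - <<'E'
import cv2,numpy as np
from h import *
im=load("w6.npz"); a=im["pixels"][185:310,195:320,::-1]
a=np.clip(a.astype(float)*1.6,0,255).astype(np.uint8)
cv2.imwrite("pics/z6.png",cv2.resize(a,None,fx=4.5,fy=4.5,interpolation=cv2.INTER_NEAREST))
E
```

```text
{'clock': np.float64(6.3), 'q': array([-0.2956,  0.3203, -0.3762,  0.8745, -0.    , -0.2955]), 'ee_pos': array([ 0.4911, -0.1495,  0.1312]), 'tcp_rot': array([-1.0000e-04, -3.1415e+00, -1.0000e-04]), 'wrist_force': array([-0.1636,  0.3592, -1.5364]), 'moment': array([-0.029, -0.066,  0.014]), 'width': np.float64(0.7261)}
```

View pics/z6.png

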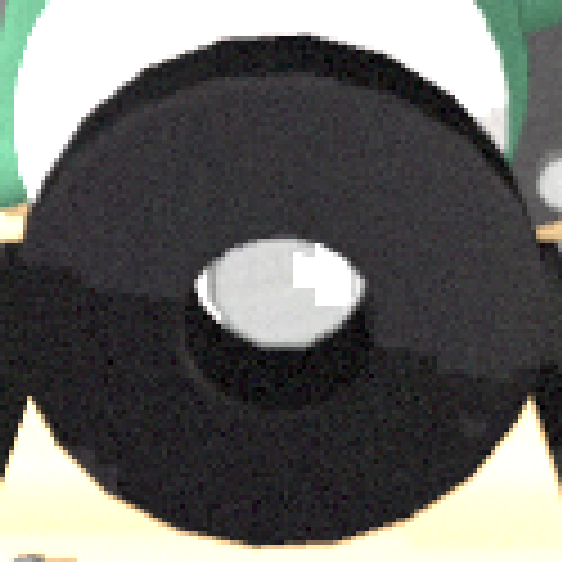

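The pin now fills the bore, with no force at an underside height of about 115 mm. That is below the pin top, so it has threaded. I'll keep guiding it down in stages.

Request:
{"api": "play_rows", "payload": {"series": [[[0,0,1],[0,0,0],58],[[0,0,3],[0,0,0],58],[[0,0,5],[0,0,0],58],[[0,0,7],[0,0,0],58],[[0,0,9],[0,0,0],58],[[0,0,12],[0,0,0],58],[[0,0,12],[0,0,0],58]]}}

```text
clock: 7.05
ee_pos: [0.4908, -0.1494, 0.1188]
tcp_rot: [-0.0, -3.141, -0.0]
wrist_force: [0.6, -0.4, -1.6]
width: 0.728
```

Request:
{"api": "play_rows", "payload": {"series": [[[0,0,4],[0,0,0],58],[[0,0,8],[0,0,0],58],[[0,0,12],[0,0,0],58],[[0,0,16],[0,0,0],58],[[0,0,20],[0,0,0],58],[[0,0,24],[0,0,0],58],[[0,0,28],[0,0,0],58],[[0,0,32],[0,0,0],58],[[0,0,36],[0,0,0],58],[[0,0,36],[0,0,0],58]]}}

```text
clock: 8.05
ee_pos: [0.4907, -0.1494, 0.0827]
tcp_rot: [-0.0, -3.14, -0.001]
wrist_force: [-0.3, 0.1, -0.7]
width: 0.725
```

Request:
{"api": "play_rows", "payload": {"series": [[[0,0,2],[0,0,0],58],[[0,0,3],[0,0,0],58],[[0,0,4],[0,0,0],58],[[0,0,5],[0,0,0],58],[[0,0,5],[0,0,0],58]]}}

```text
clock: 8.55
ee_pos: [0.4912, -0.1496, 0.0783]
tcp_rot: [0.0, 3.142, -0.0]
wrist_force: [0.2, -0.7, -1.8]
width: 0.728
```

Request:
{"api": "play_rows", "payload": {"series": [[[0,0,0.5],[0,0,0],58],[[0,0,1],[0,0,0],58],[[0,0,1.5],[0,0,0],58],[[0,0,2],[0,0,0],58],[[0,0,2],[0,0,0],58]]}}

```text
clock: 9.05
ee_pos: [0.4912, -0.1496, 0.077]
tcp_rot: [0.0, 3.141, -0.0]
wrist_force: [-1.6, 1.1, 6.2]
width: 0.726
```

Contact at about 7 N with the TCP at 77 mm, which matches seated. I'll ease off and release.

Request:
{"api": "play_rows", "payload": {"series": [[[0,0,-0.6],[0,0,0],58],[[0,0,-0.6],[0,0,0],68],[[0,0,-0.6],[0,0,0],76],[[0,0,-0.6],[0,0,0],80],[[0,0,-0.6],[0,0,0],80],[[0,0,-12],[0,0,0],80],[[0,0,-40],[0,0,0],80],[[0,0,-80],[0,0,0],80],[[0,0,-115],[0,0,0],80],[[-10,0,-120],[0,0,0],80],[[-40,0,-120],[0,0,0],80],[[-40,0,-120],[0,0,0],80]]}}

```text
clock: 10.25
ee_pos: [0.535, -0.15, 0.1979]
tcp_rot: [-0.001, 3.136, -0.002]
wrist_force: [-1.0, -0.1, -0.4]
width: 0.934
```

```bash
python3 look.py w7 wrist; python3 - <<'E'
from h import *
from station import arm
im=load("w7.npz");C=cloud(im)
d=np.hypot(C[:,:,0]-.491,C[:,:,1]+.149); m=(d>.015)&(d<.03)
print("ring top z",np.percentile(C[m][:,2],[5,25,50,75,95]).round(4))
Q=C[m&(abs(C[:,:,2]-.077)<.006)]; A=np.c_[Q[:,:2]-Q[:,:2].mean(0),np.ones(len(Q))]; print("tilt",np.linalg.lstsq(A,Q[:,2],rcond=None)[0])
m=(d<.008); print("pin",np.percentile(C[m][:,2],[50,90]))
o=arm.observe(); 
for t in ((.4545,.0275,.17),): print(shift(o,t,180))
E
```

```text
{'clock': np.float64(10.25), 'q': array([-2.7350e-01,  3.3340e-01, -1.6700e-01,  1.0646e+00,  4.0000e-04,
       -2.7420e-01]), 'ee_pos': array([ 0.535 , -0.15  ,  0.1979]), 'tcp_rot': array([-1.1000e-03,  3.1359e+00, -1.8000e-03]), 'wrist_force': array([-0.9869, -0.086 , -0.4115]), 'moment': array([-0.0457, -0.0007,  0.0093]), 'width': np.float64(0.9337)}
ring top z [0.0765 0.0772 0.0777 0.0784 0.2779]
tilt [-0.00169678  0.00139737  0.07755744]
pin [0.1195538  0.12040927]
(array([ 78.2, 177.3,  26.9]), array([-0.03,  0.12,  0.03]), np.float64(-180.0))
```

View pics/w7.png

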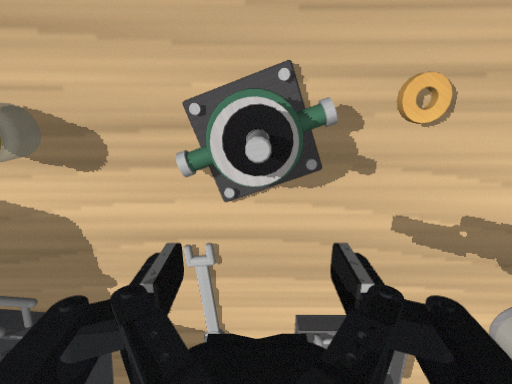

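The wide ring lies flat, with the black annulus centred around the pin at (258,145). Its top reads 77.6 mm with a camera bias of about +1.5 mm, so roughly 76 mm as expected. Next is the brass ring at (427,98).

```bash
python3 - <<'E'
from h import *
for n,p,rv in (("w3",(.5933,.1601,.1999),(0,-3.1394,.0011)),("w4",(.5407,-.1515,.1904),(.0016,-3.1398,-.0015)),("w7",(.535,-.15,.1979),(-.0011,3.1359,-.0018))):
    C=cloud(load(n+".npz")); P=R.from_rotvec(rv).inv().apply(C.reshape(-1,3)-np.array(p))*1000
    for s in (-1,1):
        Q=P[(abs(P[:,0])<14)&(P[:,1]*s>33)&(P[:,1]*s<60)&(P[:,2]<30)&(P[:,2]>-40)]; print(n,s,np.percentile(Q[:,2],[50,99,99.9,100]).round(1),Q[np.argmax(Q[:,2])].round(1))
E
```

```text
w3 -1 [-32.8   3.5   5.4   5.6] [  9.2 -34.7   5.6]
w3 1 [-30.3   3.8   5.1   5.8] [ 9.1 33.9  5.8]
w4 -1 [-32.5   3.9   5.3   5.5] [  9.1 -33.6   5.5]
w4 1 [-30.1   4.    5.7   6.2] [ 8.8 37.7  6.2]
w7 -1 [-21.    2.8   4.5   5.2] [ -0.3 -39.6   5.2]
w7 1 [-21.1   2.8   4.4   5.2] [ 0.3 40.9  5.2]
```

Request:
{"api": "play_rows", "payload": {"series": [[[15,35,0],[0,0,0],80],[[32,72,0],[0,0,0],80],[[50,112,0],[0,0,0],78],[[66,150,10],[0,0,0],75],[[79,178,45],[0,0,0],75],[[79,178,85],[0,0,0],75],[[79,178,120],[0,0,0],75],[[79,178,135],[0,0,0],75],[[79,178,135],[0,0,0],75]]}}

```text
clock: 11.2
ee_pos: [0.4487, 0.0283, 0.0594]
tcp_rot: [0.0, -3.135, 0.001]
wrist_force: [-0.6, 0.1, -0.6]
width: 0.879
```

```bash
python3 look.py w8 wrist; python3 - <<'E'
from h import *
from station import arm
im=load("w8.npz"); m=ringfit(im,(10,130,120),(30,255,255),0); C=cloud(im); m2=((C[:,:,2]>.012)&(C[:,:,2]<.018)).astype(np.uint8)*255
uv=proj(im,(.4545,.0285,.014))[0]; print(uv); print(outer(im,m2,uv,.014),outer(im,m,uv,.014))
print(shift(arm.observe(),(.4545,.0285,.017),180))
E
```

```text
{'clock': np.float64(11.2), 'q': array([ 6.300e-02,  3.124e-01, -6.220e-01,  6.429e-01, -1.000e-04,
        6.280e-02]), 'ee_pos': array([0.4487, 0.0283, 0.0594]), 'tcp_rot': array([ 4.0000e-04, -3.1352e+00,  7.0000e-04]), 'wrist_force': array([-0.5712,  0.0747, -0.5774]), 'moment': array([ 0.0208, -0.0087, -0.055 ]), 'width': np.float64(0.879)}
[255.97650878 230.99320566]
[(206, array([0.4538, 0.0289]), np.float64(0.0256)), (87, array([0.4535, 0.0289]), np.float64(0.0109))] [(19, array([0.4601, 0.0342]), np.float64(0.0024)), (212, array([0.4538, 0.0286]), np.float64(0.0256)), (96, array([0.4551, 0.0292]), np.float64(0.0117))]
(array([-4.3,  0.2, 43.7]), array([-0.02, -0.19,  0.  ]), np.float64(-180.0))
```

View pics/w8.png

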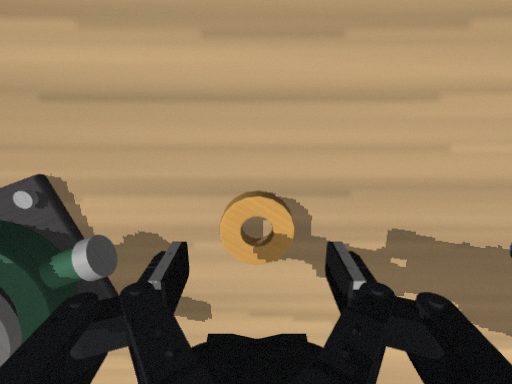

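The brass ring is at (257,228) between the open fingers, and the TCP is about 5 mm short in x. I'll correct that as I descend.

Request:
{"api": "play_rows", "payload": {"series": [[[-5,0,10],[0,0,0],75],[[-5,0,30],[0,0,0],75],[[-5,0,40],[0,0,0],75],[[-5,0,42],[0,0,0],75],[[-5,0,42],[0,0,0],75]]}}

```text
clock: 11.75
ee_pos: [0.4572, 0.0284, 0.0194]
tcp_rot: [-0.0, -3.141, 0.0]
wrist_force: [0.1, -0.1, -0.3]
width: 0.876
```

Request:
{"api": "play_rows", "payload": {"series": [[[3,0,1],[0,0,0],75],[[3,0,2],[0,0,0],70],[[3,0,2],[0,0,0],60],[[3,0,2],[0,0,0],52],[[3,0,2],[0,0,0],46],[[3,0,2],[0,0,0],46],[[3,0,2],[0,0,0],46],[[3,0,2],[0,0,0],46]]}}

```text
clock: 12.55
ee_pos: [0.4544, 0.0284, 0.0179]
tcp_rot: [-0.0, 3.141, -0.0]
wrist_force: [-1.3, 0.2, 5.5]
width: 0.586
```

```bash
python3 look.py w9 wrist
```

```text
{'clock': np.float64(12.55), 'q': array([ 6.260e-02,  3.773e-01, -6.676e-01,  5.252e-01, -3.000e-04,
        6.250e-02]), 'ee_pos': array([0.4544, 0.0284, 0.0179]), 'tcp_rot': array([-2.0000e-04,  3.1409e+00, -4.0000e-04]), 'wrist_force': array([-1.2519,  0.1778,  5.4981]), 'moment': array([-0.1868,  0.2942,  0.0592]), 'width': np.float64(0.5857)}
```

View pics/w9.png

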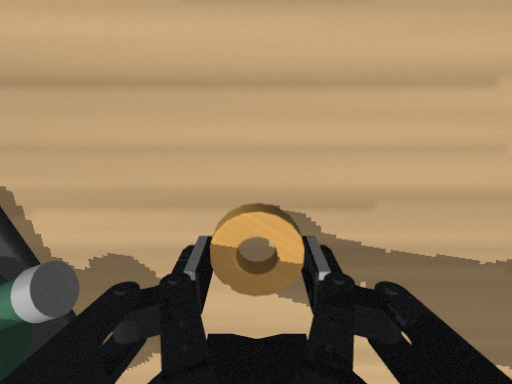

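The brass ring is gripped, its bore at (257,250). I'll lift it and take it to the offset view.

Request:
{"api": "play_rows", "payload": {"series": [[[0,0,-8],[0,0,0],46],[[0,0,-35],[0,0,0],46],[[0,0,-80],[0,0,0],46],[[-10,0,-125],[0,0,0],46],[[-25,-25,-160],[0,0,0],46],[[-42,-65,-172],[0,0,0],46],[[-60,-108,-172],[0,0,0],46],[[-78,-148,-172],[0,0,0],46],[[-83,-172,-172],[0,0,0],46],[[-83,-178,-172],[0,0,0],46],[[-83,-178,-172],[0,0,0],46],[[-83,-178,-172],[0,0,0],46]]}}

```text
clock: 13.8
ee_pos: [0.5363, -0.1486, 0.1892]
tcp_rot: [0.001, -3.14, -0.002]
wrist_force: [0.2, -1.5, -2.1]
width: 0.581
```

Request:
{"api": "play_rows", "payload": {"series": [[[0,0,0],[0,0,0],46],[[0,0,0],[0,0,0],46]]}}

```text
clock: 14.0
ee_pos: [0.5369, -0.1484, 0.1894]
tcp_rot: [0.003, -3.141, -0.0]
wrist_force: [0.3, -0.3, -1.0]
width: 0.579
```

```bash
python3 look.py w10 wrist; python3 rel2.py w10 .026; python3 rel.py w10
```

```text
{'clock': np.float64(14.0), 'q': array([-2.6970e-01,  3.4500e-01, -1.7260e-01,  1.0535e+00,  2.0000e-04,
       -2.7130e-01]), 'ee_pos': array([ 0.5369, -0.1484,  0.1894]), 'tcp_rot': array([ 2.5000e-03, -3.1414e+00, -4.0000e-04]), 'wrist_force': array([ 0.3025, -0.322 , -1.0243]), 'moment': array([-0.0258,  0.0446,  0.0189]), 'width': np.float64(0.5793)}
pin [ 0.4909 -0.1487] 0.0094 z 0.1193
face tool z 2.05
bore tool [-70.1   0. ] 0.0254 move needed (tool mm):  [ 1.162e+02 -1.000e-01]
outer tool [0.6 0.7] 0.0249 move needed: [45.5 -0.8] n 193
pin top z 0.1193 ctr [ 0.4906 -0.1487] r 0.0096 px [255.2 148.3]
disc [ 0.4947 -0.1522] 0.042 pin-disc mm [-4.1  3.4]
ring contour 56 [ 0.5549 -0.1401] r 0.0028 in tool [-18.    8.3  -0. ] pin-ring mm world [-64.3  -8.6]
ring contour 49 [ 0.551  -0.1584] r 0.0024 in tool [-14.1  -9.9  -0. ] pin-ring mm world [-60.4   9.7]
ring contour 40 [ 0.549  -0.1439] r 0.0025 in tool [-12.    4.6  -0. ] pin-ring mm world [-58.3  -4.9]
ring contour 40 [ 0.5462 -0.1282] r 0.0022 in tool [-9.2 20.3  0. ] pin-ring mm world [-55.5 -20.5]
ring contour 82 [ 0.5378 -0.1886] r 0.0174 in tool [ -0.7 -40.1  -0. ] pin-ring mm world [-47.1  39.9]
ring contour 78 [ 0.5257 -0.1294] r 0.0027 in tool [11.2 19.2  0. ] pin-ring mm world [-35.  -19.3]
ring contour 64 [ 0.5215 -0.1402] r 0.0027 in tool [15.4  8.4  0. ] pin-ring mm world [-30.9  -8.5]
```

View pics/w10.png

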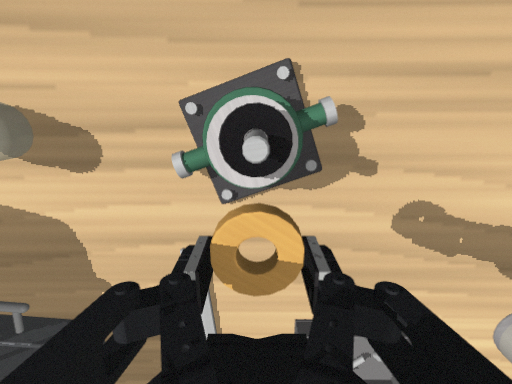

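The brass ring's bore is at (257,248) and the pin top at (255,148). Its offset in the hand is similar to the wide ring's, so I'll use the pin position that worked before.

Request:
{"api": "play_rows", "payload": {"series": [[[15,0,5],[0,0,0],46],[[35,-1,15],[0,0,0],46],[[46,-1,30],[0,0,0],46],[[46,-1,40],[0,0,0],46],[[46,-1,43],[0,0,0],46],[[46,-1,43],[0,0,0],46],[[46,-1,43],[0,0,0],46],[[46,-1,43],[0,0,0],46]]}}

```text
clock: 14.85
ee_pos: [0.4922, -0.1507, 0.1469]
tcp_rot: [-0.0, 3.14, -0.001]
wrist_force: [-0.4, 0.9, -1.6]
width: 0.582
```

```bash
python3 look.py w11 wrist;python3 - <<'E'
import cv2,numpy as np
from h import *
im=load("w11.npz"); a=im["pixels"][185:310,195:320,::-1]
cv2.imwrite("pics/z11.png",cv2.resize(a,None,fx=4.5,fy=4.5,interpolation=cv2.INTER_NEAREST))
E
```

```text
{'clock': np.float64(14.85), 'q': array([-0.2971,  0.3074, -0.3495,  0.9124,  0.    , -0.2973]), 'ee_pos': array([ 0.4922, -0.1507,  0.1469]), 'tcp_rot': array([-3.0000e-04,  3.1401e+00, -7.0000e-04]), 'wrist_force': array([-0.4157,  0.9495, -1.6154]), 'moment': array([ 0.0636,  0.0451, -0.0268]), 'width': np.float64(0.5824)}
```

View pics/z11.png

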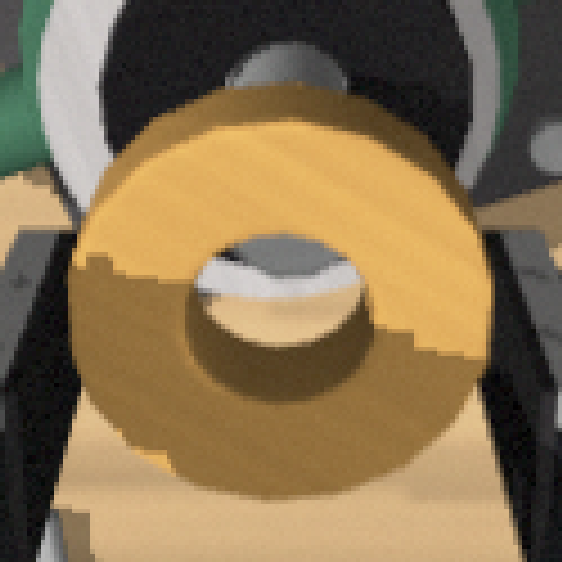

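Through the bore the pin sits about 2 px to the right, as for the first ring. I'll correct by +1.3 and +1.2 mm.

Request:
{"api": "play_rows", "payload": {"series": [[[1,1.2,2],[0,0,0],46],[[1.3,1.2,5],[0,0,0],46],[[1.3,1.2,8],[0,0,0],46],[[1.3,1.2,10],[0,0,0],46],[[1.3,1.2,10],[0,0,0],46]]}}

```text
clock: 15.4
ee_pos: [0.4895, -0.1493, 0.1358]
tcp_rot: [-0.0, -3.141, -0.0]
wrist_force: [0.4, 0.4, -1.9]
width: 0.584
```

```bash
python3 look.py w12 wrist;python3 - <<'E'
import cv2,numpy as np
from h import *
im=load("w12.npz"); a=im["pixels"][185:310,195:320,::-1]
cv2.imwrite("pics/z12.png",cv2.resize(a,None,fx=4.5,fy=4.5,interpolation=cv2.INTER_NEAREST))
E
```

```text
{'clock': np.float64(15.4), 'q': array([-0.296 ,  0.314 , -0.372 ,  0.8857, -0.    , -0.2959]), 'ee_pos': array([ 0.4895, -0.1493,  0.1358]), 'tcp_rot': array([-1.0000e-04, -3.1408e+00, -3.0000e-04]), 'wrist_force': array([ 0.4444,  0.3519, -1.8505]), 'moment': array([-0.0164, -0.0022, -0.019 ]), 'width': np.float64(0.5841)}
```

View pics/z12.png

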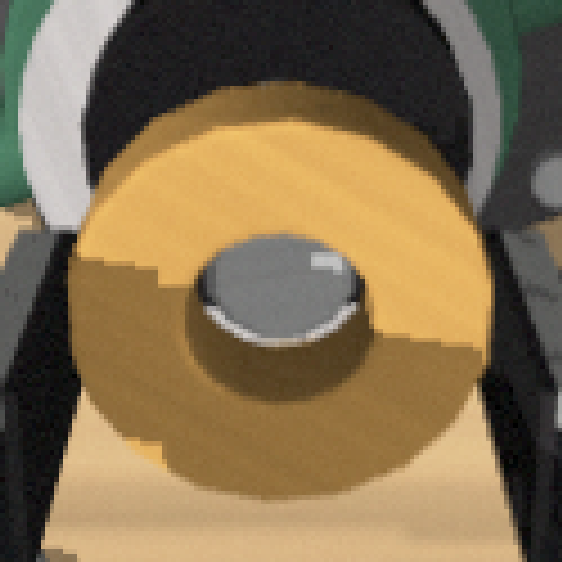

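The bore and pin are centred horizontally, with the underside just above the pin top. I'll nudge −0.5 mm in x and feel downwards.

Request:
{"api": "play_rows", "payload": {"series": [[[-0.5,0,1],[0,0,0],46],[[-0.5,0,2],[0,0,0],46],[[-0.5,0,3],[0,0,0],46],[[-0.5,0,4],[0,0,0],46],[[-0.5,0,5],[0,0,0],46],[[-0.5,0,6],[0,0,0],46],[[-0.5,0,6],[0,0,0],46]]}}

```text
clock: 16.15
ee_pos: [0.4902, -0.1493, 0.1301]
tcp_rot: [-0.0, -3.141, -0.0]
wrist_force: [-0.1, -0.5, -0.7]
width: 0.579
```

Request:
{"api": "play_rows", "payload": {"series": [[[0,0,2],[0,0,0],46],[[0,0,5],[0,0,0],46],[[0,0,9],[0,0,0],46],[[0,0,13],[0,0,0],46],[[0,0,17],[0,0,0],46],[[0,0,21],[0,0,0],46],[[0,0,25],[0,0,0],46],[[0,0,29],[0,0,0],46],[[0,0,31],[0,0,0],46],[[0,0,31],[0,0,0],46]]}}

```text
clock: 17.15
ee_pos: [0.4903, -0.1493, 0.099]
tcp_rot: [-0.0, -3.141, -0.0]
wrist_force: [-0.3, -0.8, -0.9]
width: 0.586
```

Request:
{"api": "play_rows", "payload": {"series": [[[0,0,1],[0,0,0],46],[[0,0,2],[0,0,0],46],[[0,0,3],[0,0,0],46],[[0,0,4],[0,0,0],46],[[0,0,4.5],[0,0,0],46],[[0,0,4.5],[0,0,0],46]]}}

```text
clock: 17.75
ee_pos: [0.4903, -0.1493, 0.0947]
tcp_rot: [0.0, -3.141, -0.0]
wrist_force: [-0.4, 0.4, -1.4]
width: 0.582
```

Request:
{"api": "play_rows", "payload": {"series": [[[0,0,0.5],[0,0,0],46],[[0,0,1],[0,0,0],46],[[0,0,1.5],[0,0,0],46],[[0,0,1.5],[0,0,0],46]]}}

```text
clock: 18.15
ee_pos: [0.4904, -0.1494, 0.0937]
tcp_rot: [-0.0, 3.141, -0.0]
wrist_force: [-0.5, -0.0, 3.4]
width: 0.581
```

Request:
{"api": "play_rows", "payload": {"series": [[[0,0,0.5],[0,0,0],46],[[0,0,0.5],[0,0,0],46]]}}

```text
clock: 18.35
ee_pos: [0.4905, -0.1494, 0.0931]
tcp_rot: [0.0, 3.141, -0.0]
wrist_force: [-1.3, 0.7, 4.9]
width: 0.582
```

Contact at about 6 N at the expected height. I'll ease off, release, retreat and check.

Request:
{"api": "play_rows", "payload": {"series": [[[0,0,-0.8],[0,0,0],46],[[0,0,-0.8],[0,0,0],56],[[0,0,-0.8],[0,0,0],66],[[0,0,-0.8],[0,0,0],75],[[0,0,-0.8],[0,0,0],75],[[0,0,-12],[0,0,0],75],[[0,0,-40],[0,0,0],75],[[0,0,-75],[0,0,0],75],[[0,0,-100],[0,0,0],75],[[-15,0,-105],[0,0,0],75],[[-40,0,-105],[0,0,0],75],[[-40,0,-105],[0,0,0],75]]}}

```text
clock: 19.55
ee_pos: [0.5338, -0.1497, 0.1993]
tcp_rot: [-0.001, 3.137, -0.002]
wrist_force: [-0.1, 0.0, 0.1]
width: 0.878
```

```bash
python3 look.py w13 wrist; python3 - <<'E'
from h import *
from station import arm
im=load("w13.npz");C=cloud(im)
d=np.hypot(C[:,:,0]-.491,C[:,:,1]+.149); m=(d>.014)&(d<.022)&(C[:,:,2]<.11)
print("mid top z",np.percentile(C[m][:,2],[5,25,50,75,95]).round(4))
Q=C[m&(abs(C[:,:,2]-.091)<.006)]; A=np.c_[Q[:,:2]-Q[:,:2].mean(0),np.ones(len(Q))]; print("tilt",np.linalg.lstsq(A,Q[:,2],rcond=None)[0])
m=(d>.0275)&(d<.030)&(C[:,:,2]<.11); print("wide top",np.median(C[m][:,2]))
o=arm.observe(); print(shift(o,(.470,.2338,.06),180))
E
```

```text
{'clock': np.float64(19.55), 'q': array([-2.7370e-01,  3.3090e-01, -1.6700e-01,  1.0678e+00,  3.0000e-04,
       -2.7430e-01]), 'ee_pos': array([ 0.5338, -0.1497,  0.1993]), 'tcp_rot': array([-1.1000e-03,  3.1366e+00, -1.7000e-03]), 'wrist_force': array([-0.1252,  0.0318,  0.07  ]), 'moment': array([-0.0143, -0.0216,  0.015 ]), 'width': np.float64(0.8775)}
mid top z [0.0905 0.0911 0.0916 0.092  0.0926]
tilt [ 0.00100057 -0.00023826  0.09156247]
wide top 0.07756116565444765
(array([ 61.7, 383.3, 138.3]), array([-0.03,  0.1 ,  0.03]), np.float64(-180.0))
```

View pics/w13.png

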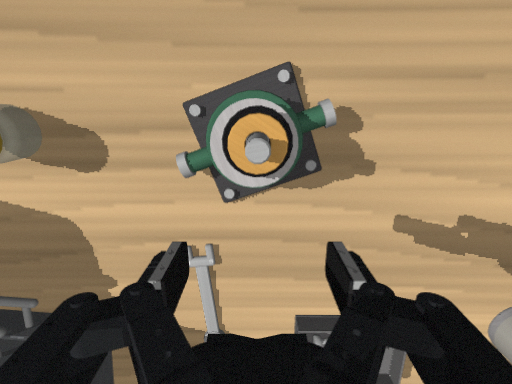

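The brass ring is seated flat around the pin at (258,147), its top at 91.6 mm with the same +1.5 mm bias. Next is the blue ring.

Request:
{"api": "play_rows", "payload": {"series": [[[5,30,0],[0,0,0],70],[[12,75,0],[0,0,0],70],[[20,122,0],[0,0,0],70],[[28,169,0],[0,0,0],70],[[36,216,0],[0,0,0],70],[[44,263,0],[0,0,0],70],[[52,310,20],[0,0,0],70],[[58,350,50],[0,0,0],70],[[60,375,85],[0,0,0],70],[[60,383,115],[0,0,0],70],[[60,383,135],[0,0,0],70],[[60,383,135],[0,0,0],70]]}}

```text
clock: 20.8
ee_pos: [0.4669, 0.2324, 0.0602]
tcp_rot: [0.001, -3.135, 0.005]
wrist_force: [-0.6, -1.7, -1.0]
width: 0.82
```

Request:
{"api": "play_rows", "payload": {"series": [[[0,0,0],[0,0,0],70],[[0,0,0],[0,0,0],70]]}}

```text
clock: 21.0
ee_pos: [0.4712, 0.2337, 0.0643]
tcp_rot: [0.001, 3.14, 0.002]
wrist_force: [-0.2, 0.1, 0.4]
width: 0.819
```

```bash
python3 look.py w14 wrist; python3 - <<'E'
from h import *
from station import arm
im=load("w14.npz"); m=ringfit(im,(100,130,40),(130,255,255),0); C=cloud(im); m2=((C[:,:,2]>.010)&(C[:,:,2]<.016)).astype(np.uint8)*255
uv=proj(im,(.470,.2338,.012))[0]; print(uv); print(outer(im,m2,uv,.012),outer(im,m,uv,.012))
print(shift(arm.observe(),(.470,.2338,.017),180))
E
```

```text
{'clock': np.float64(21.0), 'q': array([ 0.4604,  0.4083, -0.4428,  0.7176, -0.    ,  0.461 ]), 'ee_pos': array([0.4712, 0.2337, 0.0643]), 'tcp_rot': array([1.1000e-03, 3.1396e+00, 1.5000e-03]), 'wrist_force': array([-0.1895,  0.1469,  0.4195]), 'moment': array([ 0.0157,  0.0533, -0.0319]), 'width': np.float64(0.8186)}
[255.75545366 217.00522929]
[(155, array([0.4698, 0.2343]), np.float64(0.0196)), (86, array([0.4696, 0.2344]), np.float64(0.0109))] [(155, array([0.4693, 0.2345]), np.float64(0.0196)), (80, array([0.4685, 0.2345]), np.float64(0.0103))]
(array([ 1.6, -0. , 47.4]), array([ 0.07,  0.14, -0.04]), np.float64(180.0))
```

View pics/w14.png

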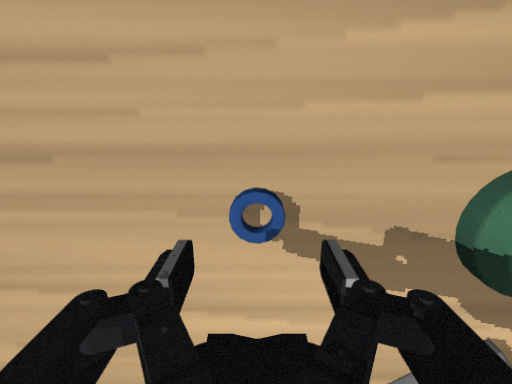

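The blue ring is at (257,215), centred between the fingers. I'll descend and grip.

Request:
{"api": "play_rows", "payload": {"series": [[[2,0,15],[0,0,0],70],[[2,0,33],[0,0,0],70],[[2,0,43],[0,0,0],65],[[2,0,46],[0,0,0],60],[[2,0,46],[0,0,0],52],[[2,0,46],[0,0,0],44],[[2,0,46],[0,0,0],38],[[2,0,46],[0,0,0],34],[[2,0,46],[0,0,0],34],[[2,0,46],[0,0,0],34],[[2,0,46],[0,0,0],34]]}}

```text
clock: 22.15
ee_pos: [0.4691, 0.2339, 0.0178]
tcp_rot: [0.0, 3.14, 0.001]
wrist_force: [-0.4, -1.2, 5.1]
width: 0.446
```

```bash
python3 look.py w15 wrist
```

```text
{'clock': np.float64(22.15), 'q': array([ 4.627e-01,  4.649e-01, -5.014e-01,  6.027e-01, -3.000e-04,
        4.628e-01]), 'ee_pos': array([0.4691, 0.2339, 0.0178]), 'tcp_rot': array([2.0000e-04, 3.1399e+00, 9.0000e-04]), 'wrist_force': array([-0.4304, -1.174 ,  5.108 ]), 'moment': array([-0.1763,  0.1726, -0.0876]), 'width': np.float64(0.4464)}
```

View pics/w15.png

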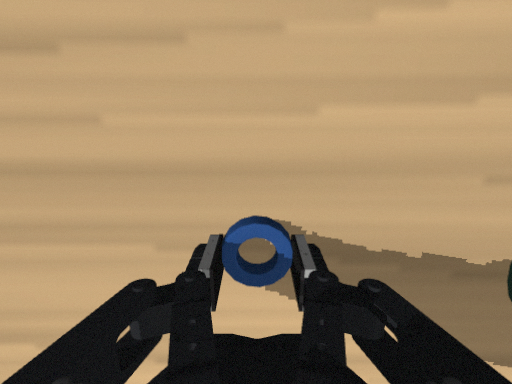

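The blue ring is gripped, its bore at (257,251). I'll lift and carry it.

Request:
{"api": "play_rows", "payload": {"series": [[[0,0,-8],[0,0,0],34],[[0,0,-35],[0,0,0],34],[[0,0,-80],[0,0,0],34],[[-5,-20,-120],[0,0,0],34],[[-12,-60,-150],[0,0,0],34],[[-20,-105,-172],[0,0,0],34],[[-28,-152,-172],[0,0,0],34],[[-37,-200,-172],[0,0,0],34],[[-46,-248,-172],[0,0,0],34],[[-55,-296,-172],[0,0,0],34],[[-62,-340,-172],[0,0,0],34],[[-68,-375,-172],[0,0,0],34]]}}

```text
clock: 23.4
ee_pos: [0.5363, -0.1439, 0.1892]
tcp_rot: [0.002, 3.141, -0.001]
wrist_force: [0.3, 0.8, -0.3]
width: 0.445
```

Request:
{"api": "play_rows", "payload": {"series": [[[0,-6,0],[0,0,0],34],[[0,-8,0],[0,0,0],34],[[0,-8,0],[0,0,0],34],[[0,-8,0],[0,0,0],34]]}}

```text
clock: 23.8
ee_pos: [0.536, -0.148, 0.1888]
tcp_rot: [0.003, -3.141, -0.001]
wrist_force: [0.1, -0.3, -1.2]
width: 0.444
```

```bash
python3 look.py w16 wrist; python3 rel2.py w16 .020
```

```text
{'clock': np.float64(23.8), 'q': array([-2.6970e-01,  3.4410e-01, -1.7550e-01,  1.0518e+00,  4.0000e-04,
       -2.7130e-01]), 'ee_pos': array([ 0.536 , -0.148 ,  0.1888]), 'tcp_rot': array([ 2.6000e-03, -3.1411e+00, -9.0000e-04]), 'wrist_force': array([ 0.1371, -0.3277, -1.1857]), 'moment': array([ 0.0093,  0.0198, -0.0157]), 'width': np.float64(0.4445)}
pin [ 0.491  -0.1486] 0.0093 z 0.1194
face tool z 3.97
bore tool [-72.3   0.5] 0.0248 move needed (tool mm):  [117.4  -1. ]
outer tool [-0.8  0.4] 0.0189 move needed: [45.9 -0.9] n 148
```

View pics/w16.png

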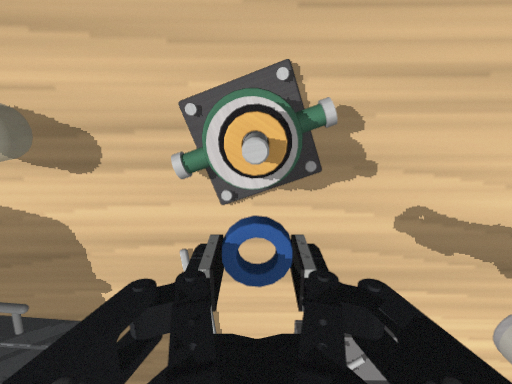

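The blue ring's bore is at (257,249) and the pin top at (255,149). I'll approach to just above the pin.

Request:
{"api": "play_rows", "payload": {"series": [[[15,0,5],[0,0,0],34],[[35,0,15],[0,0,0],34],[[46.5,-0.3,30],[0,0,0],34],[[46.5,-0.3,43],[0,0,0],34],[[46.5,-0.3,49],[0,0,0],34],[[46.5,-0.3,52],[0,0,0],34],[[46.5,-0.3,52],[0,0,0],34],[[46.5,-0.3,52],[0,0,0],34]]}}

```text
clock: 24.65
ee_pos: [0.4906, -0.1496, 0.1373]
tcp_rot: [-0.001, 3.141, -0.0]
wrist_force: [-0.8, 0.6, -1.4]
width: 0.442
```

```bash
python3 look.py w17 wrist;python3 - <<'E'
import cv2,numpy as np
from h import *
im=load("w17.npz"); a=im["pixels"][185:310,195:320,::-1]
cv2.imwrite("pics/z17.png",cv2.resize(a,None,fx=4.5,fy=4.5,interpolation=cv2.INTER_NEAREST))
E
```

```text
{'clock': np.float64(24.65), 'q': array([-0.296 ,  0.3131, -0.3689,  0.8877,  0.    , -0.2964]), 'ee_pos': array([ 0.4906, -0.1496,  0.1373]), 'tcp_rot': array([-8.0000e-04,  3.1406e+00, -5.0000e-04]), 'wrist_force': array([-0.8178,  0.6298, -1.434 ]), 'moment': array([-0.0228, -0.0365,  0.035 ]), 'width': np.float64(0.4416)}
```

View pics/z17.png

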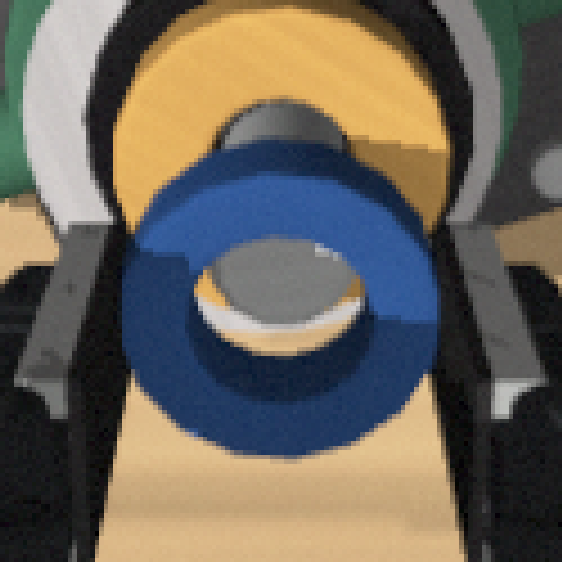

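The pin shows through the bore, centred sideways, with a larger gap on the near side, so I'll move +1 mm in x and feel down.

Request:
{"api": "play_rows", "payload": {"series": [[[1,0.3,0],[0,0,0],34],[[1,0.3,1],[0,0,0],34],[[1,0.3,2],[0,0,0],34],[[1,0.3,3],[0,0,0],34],[[1,0.3,3],[0,0,0],34]]}}

```text
clock: 25.2
ee_pos: [0.4888, -0.1493, 0.1337]
tcp_rot: [-0.0, -3.141, -0.0]
wrist_force: [0.2, 0.4, -0.6]
width: 0.444
```

```bash
python3 look.py w18 wrist;python3 - <<'E'
import cv2,numpy as np
from h import *
im=load("w18.npz"); a=im["pixels"][185:310,195:320,::-1]
cv2.imwrite("pics/z18.png",cv2.resize(a,None,fx=4.5,fy=4.5,interpolation=cv2.INTER_NEAREST))
E
```

```text
{'clock': np.float64(25.2), 'q': array([-0.2965,  0.3145, -0.3777,  0.8788, -0.    , -0.2965]), 'ee_pos': array([ 0.4888, -0.1493,  0.1337]), 'tcp_rot': array([-1.0000e-04, -3.1414e+00, -1.0000e-04]), 'wrist_force': array([ 0.1767,  0.4498, -0.5593]), 'moment': array([-0.026 , -0.0061, -0.0202]), 'width': np.float64(0.4439)}
```

View pics/z18.png

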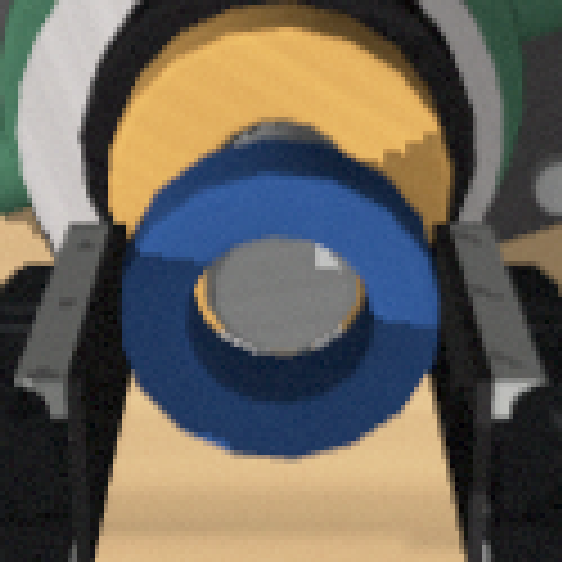

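Well centred, and at the pin top with no force. Feeling on downwards.

Request:
{"api": "play_rows", "payload": {"series": [[[0,0,1],[0,0,0],34],[[0,0,2],[0,0,0],34],[[0,0,3],[0,0,0],34],[[0,0,4],[0,0,0],34],[[0,0,5],[0,0,0],34],[[0,0,5],[0,0,0],34]]}}

```text
clock: 25.85
ee_pos: [0.4888, -0.1493, 0.1286]
tcp_rot: [-0.0, -3.141, -0.0]
wrist_force: [0.6, 1.0, -1.2]
width: 0.443
```

Request:
{"api": "play_rows", "payload": {"series": [[[0,0,2],[0,0,0],34],[[0,0,5],[0,0,0],34],[[0,0,8],[0,0,0],34],[[0,0,11],[0,0,0],34],[[0,0,14],[0,0,0],34],[[0,0,17],[0,0,0],34],[[0,0,18],[0,0,0],34],[[0,0,19],[0,0,0],34],[[0,0,20],[0,0,0],34],[[0,0,20],[0,0,0],34]]}}

```text
clock: 26.85
ee_pos: [0.4888, -0.1493, 0.1087]
tcp_rot: [0.0, -3.142, -0.0]
wrist_force: [0.6, 0.2, -1.3]
width: 0.445
```

Request:
{"api": "play_rows", "payload": {"series": [[[0,0,0.5],[0,0,0],34],[[0,0,1],[0,0,0],34],[[0,0,1.5],[0,0,0],34],[[0,0,1.5],[0,0,0],34]]}}

```text
clock: 27.25
ee_pos: [0.4889, -0.1494, 0.1076]
tcp_rot: [0.0, 3.141, -0.0]
wrist_force: [-0.9, -0.7, 3.1]
width: 0.444
```

Request:
{"api": "play_rows", "payload": {"series": [[[0,0,0.5],[0,0,0],34],[[0,0,0.5],[0,0,0],34]]}}

```text
clock: 27.45
ee_pos: [0.4889, -0.1494, 0.1071]
tcp_rot: [0.0, 3.141, -0.0]
wrist_force: [-1.3, 0.5, 4.8]
width: 0.442
```

Firm contact at about 6 N at the expected height. Releasing and retreating.

Request:
{"api": "play_rows", "payload": {"series": [[[0,0,-0.8],[0,0,0],34],[[0,0,-0.8],[0,0,0],44],[[0,0,-0.8],[0,0,0],55],[[0,0,-0.8],[0,0,0],65],[[0,0,-0.8],[0,0,0],65],[[0,0,-10],[0,0,0],65],[[0,0,-35],[0,0,0],65],[[0,0,-65],[0,0,0],65],[[0,0,-90],[0,0,0],65],[[-15,0,-92],[0,0,0],65],[[-40,0,-92],[0,0,0],65],[[-40,0,-92],[0,0,0],65]]}}

```text
clock: 28.65
ee_pos: [0.5322, -0.1497, 0.2]
tcp_rot: [-0.001, 3.137, -0.002]
wrist_force: [-1.4, -0.6, -0.7]
width: 0.758
```

Request:
{"api": "play_rows", "payload": {"series": [[[0,0,0],[0,0,0],65],[[0,0,0],[0,0,0],65]]}}

```text
clock: 28.85
ee_pos: [0.5279, -0.1492, 0.1987]
tcp_rot: [-0.0, -3.14, -0.0]
wrist_force: [-0.9, 0.9, -1.1]
width: 0.758
```

```bash
python3 look.py w19 wrist; python3 look.py s19 side; python3 look.py c19 scene; python3 - <<'E'
from h import *
im=load("w19.npz");C=cloud(im)
d=np.hypot(C[:,:,0]-.491,C[:,:,1]+.149)
for nm,a,b in (("small",.013,.017),("mid",.0215,.024),("wide",.0275,.030)):
    Q=C[(d>a)&(d<b)&(C[:,:,2]<.113)]; A=np.c_[Q[:,:2]-Q[:,:2].mean(0),np.ones(len(Q))]
    print(nm,np.percentile(Q[:,2],[10,50,90]).round(4),np.linalg.lstsq(A,Q[:,2],rcond=None)[0].round(4))
print("pin",np.median(C[d<.007][:,2]))
a=cv2.imread("pics/s19.png");b=cv2.imread("pics/w19.png")[40:240,150:350]
x=cv2.resize(a[200:290,200:310],(480,393),interpolation=cv2.INTER_CUBIC); y=cv2.resize(b,(300,300))
c=np.zeros((400,790,3),np.uint8); c[:393,:480]=x; c[:300,485:785]=y; cv2.imwrite("pics/f19.png",c)
for n in("side",):
    A=load("side0.npz")["pixels"].astype(int);B=load("s19.npz")["pixels"].astype(int); D=(abs(A-B).max(2)>40).astype(np.uint8)*255
    cv2.imwrite("pics/d19.png",np.hstack([D//1]))
E
```

```text
{'clock': np.float64(28.85), 'q': array([-2.7540e-01,  3.2620e-01, -1.7560e-01,  1.0704e+00, -1.0000e-04,
       -2.7530e-01]), 'ee_pos': array([ 0.5279, -0.1492,  0.1987]), 'tcp_rot': array([-0.0000e+00, -3.1403e+00, -4.0000e-04]), 'wrist_force': array([-0.8729,  0.8831, -1.1434]), 'moment': array([-0.0107, -0.0174, -0.0577]), 'width': np.float64(0.7576)}
{'clock': np.float64(28.9), 'q': array([-2.7540e-01,  3.2600e-01, -1.7590e-01,  1.0701e+00, -1.0000e-04,
       -2.7520e-01]), 'ee_pos': array([ 0.5279, -0.1492,  0.1987]), 'tcp_rot': array([-3.0000e-04, -3.1404e+00, -4.0000e-04]), 'wrist_force': array([-0.1938, -0.6357,  0.0765]), 'moment': array([-0.0096,  0.04  , -0.0092]), 'width': np.float64(0.7595)}
{'clock': np.float64(28.95), 'q': array([-2.755e-01,  3.259e-01, -1.759e-01,  1.070e+00, -1.000e-04,
       -2.752e-01]), 'ee_pos': array([ 0.5279, -0.1493,  0.1987]), 'tcp_rot': array([-4.0000e-04, -3.1406e+00, -3.0000e-04]), 'wrist_force': array([ 0.105 , -0.4889, -0.5457]), 'moment': array([-0.0361,  0.0262,  0.059 ]), 'width': np.float64(0.7648)}
small [0.1027 0.1036 0.1044] [-0.0031 -0.0031  0.1036]
mid [0.0908 0.0916 0.0923] [-0.0019 -0.0006  0.0916]
wide [0.0766 0.0775 0.0784] [ 0.0016 -0.0008  0.0775]
pin 0.11961943542480785
```

View pics/f19.png

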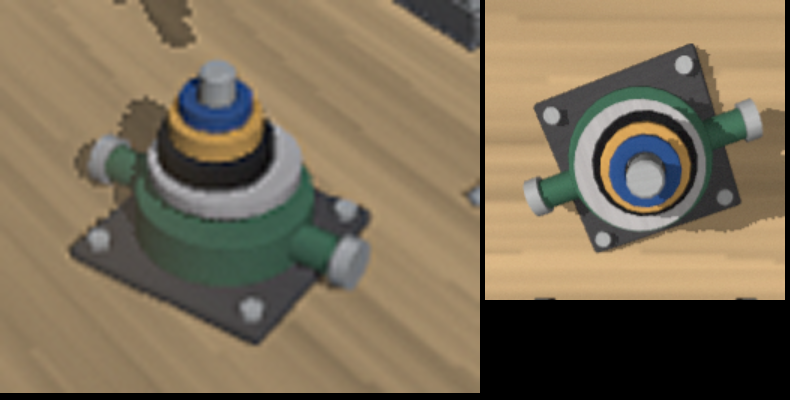

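View pics/s19.png

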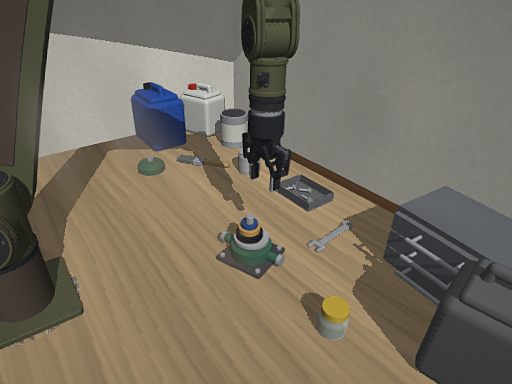

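View pics/d19.png

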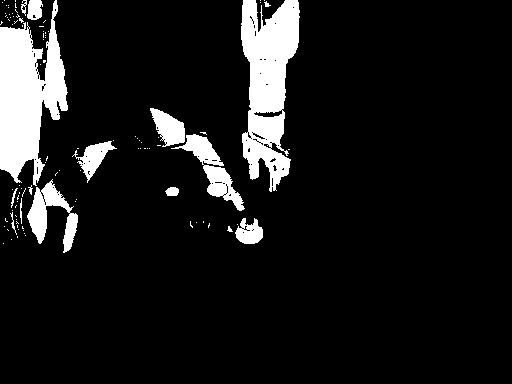

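All three rings are stacked on the pin. In the side view the stack is at (250,232), and the change image shows only the arm, its shadow, the three ring spots and the stack. Handing in.

```bash
python3 -c "
from station import arm
print(arm.close_job())"
```

```text
the job is handed in; nothing more can be done
None
```

All three spacer rings are on the crank pin, wide, then middle, then small. I guided each one down in the gripper to a light contact of about 6–7 N before releasing it. The job was handed in at about 29 s of the 72 s allowed.

- **Seating:** the ring tops measured 77.5, 91.6 and 103.6 mm, against 76, 90 and 102 mm expected. The pin top, known to be at 118 mm, also read about 1.6 mm high, so this is camera offset and the rings are fully home. The fitted slopes across the ring faces were 0.4% or less, so they lie flat.
- **Spring and forces:** the highest force I read on the wrist was about 6 N, and that was sampled only at the end of each move. It stayed far below the 22 N at which the seal is damaged.
- **Other things on the bench:** comparing the side camera's first and last pictures, only the arm, its shadow, the places where the rings had been and the pump stack had changed. The paint tin was partly hidden behind the gripper in the last picture. I took a last scene-camera picture too but did not check it.
- **Checks that disagreed:** one of my image checks, the fit of the ring's bore, gave nonsense. I used the outer edge and the view through the bore instead. The camera estimates of the ring positions differed by up to about 5 mm, and I corrected that with the wrist camera at each grasp.

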